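Pop the battery hatch of the freezer monitor that shows red

TASK

Two freezer temperature monitors stand on the freezer lid, and the one with the red lamp needs new batteries. With closed fingertips give the round black pad at the front of its battery hatch one press, all the way down, and let go so that the push latch releases and the hatch pops up; take the hand away and wait a good second to see that it stays up, without pushing it shut again. Leave the hatch of the green-lamp monitor alone, and do not pick up or shift either monitor or any of the things around them.

Things in the scene. Friction and masses are not known exactly. Their poses are not given: they have to be found in the camera images.
- red_monitor: freezer monitor with the red lamp: loose flat white box 140 mm deep (x), 120 wide (y), deck 46 high, 1 kg. Origin: centre of underside; x to its rear (hinge side), -x front, y left. On the deck's left strip a red lamp dome 18 mm across and a small dark display, beside them a raised grey battery hatch 99 x 70 mm, its top 58 high. Both monitors are alike but for the lamp.
- green_monitor: freezer monitor with the green lamp: loose flat white box 140 mm deep (x), 120 wide (y), deck 46 high, 1 kg. Origin: centre of underside; x to its rear (hinge side), -x front, y left. On the deck's left strip a green lamp dome 18 mm across and a small dark display, beside them a raised grey battery hatch 99 x 70 mm, its top 58 high. Both monitors are alike but for the lamp.
- red_monitor_hatch (a joint): red-lamp monitor's hatch, rad: about 0.01 shut and latched; grows as its front edge swings up about the rear hinge; about 1.0 (0.85 to 1.15) popped open, spring-held. Push-push latch: pressed below -0.07 (6 mm at the pad, 3 to 4 N; stop at -0.09) and let go, it pops up within 1 s; pushed fully down again it latches. It cannot be pried. It stands 12 mm proud of the deck, so pressing fingers clear the case.
- green_monitor_hatch (a joint): green-lamp monitor's hatch, rad: about 0.01 shut and latched; grows as its front edge swings up about the rear hinge; about 1.0 (0.85 to 1.15) popped open, spring-held. Push-push latch: pressed below -0.07 (6 mm at the pad, 3 to 4 N; stop at -0.09) and let go, it pops up within 1 s; pushed fully down again it latches. It cannot be pried. It stands 12 mm proud of the deck, so pressing fingers clear the case.
- red_monitor_hatch_press (a point): middle of the round black press pad (24 mm across, three ribs) at the front of the red-lamp monitor's hatch, on the hatch's top surface 58 mm above the freezer top when shut; 80 mm in front of the hinge, 20 mm behind the hatch's free edge. It moves and turns with the hatch: x to the hinge, y to the monitor's left, z out of the face.
- green_monitor_hatch_press (a point): middle of the round black press pad (24 mm across, three ribs) at the front of the green-lamp monitor's hatch, on the hatch's top surface 58 mm above the freezer top when shut; 80 mm in front of the hinge, 20 mm behind the hatch's free edge. It moves and turns with the hatch: x to the hinge, y to the monitor's left, z out of the face.
- red_monitor_telltale (a joint): thin orange drag pointer (36 mm) beside the red-lamp monitor's hatch hinge, rad: 0 lying flat; the rising hatch pushes it up and it stays up (within a few hundredths) at the widest opening reached, even if the hatch is pushed shut again
- peeler: peeler with a dark blue handle lying flat, 170 mm long, 25 wide, 18 high; loose bystander, origin at the centre of its underside; not to be disturbed
- timer: round wind-up kitchen timer, red top on a white scale ring, 64 mm across, 42 high; loose bystander, origin at the centre of its underside; not to be disturbed
- cups: stack of white paper portion cups, 60 mm across, 61 high; loose bystander, origin at the centre of its underside; not to be disturbed
- tin: tall food tin with a paper label, 58 mm across, 72 high; loose bystander, origin at the centre of its underside; not to be disturbed

How it is judged:
On the way, in this order (a step that is already met when the one before it is completed fails the run):
1. the red-lamp monitor's hatch is pressed down past its click by the fingers, on the press pad (fingertips within 30 mm of its middle, seen from above) (value of joint red_monitor_hatch below -0.05 rad and contact force between the fingers and red_monitor above 0.5 N and horizontal distance between the grasp point and red_monitor_hatch_press below 0.03 m), for 0.02 s.
2. the hatch has popped up and stands open for a second with the hand off the monitor (value of joint red_monitor_hatch above 0.6 rad and contact force between each of the arm, the fingers and red_monitor below 0.1 N), for 1 s.
At the end, for the whole second after the job is handed in: The red-lamp monitor's hatch stands open (over 0.6 rad) and at rest, the green-lamp monitor's hatch is shut (within -0.03 to 0.05 rad), and both monitors and the four loose bystanders are within 20 mm of where they stood (value of joint red_monitor_hatch above 0.6 rad and velocity of joint red_monitor_hatch below 0.1 rad/s and value of joint green_monitor_hatch between -0.03 and 0.05 rad and distance of each of red_monitor, green_monitor, peeler, timer, cups, tin from where it was at the start of the episode below 0.02 m); the robot touches nothing.
It fails at once if the red-lamp monitor's hatch is pushed shut again after it has popped up (its orange pointer is over 0.5 rad, the hatch under 0.25 rad) (value of joint red_monitor_telltale above 0.5 rad and value of joint red_monitor_hatch below 0.25 rad).
It fails at once if the green-lamp monitor's hatch is pressed or opened (value of joint green_monitor_hatch above 0.1 rad or value of joint green_monitor_hatch below -0.03 rad).
It fails at once if a monitor is lifted or tipped, or shoved more than 30 mm (height (world z) of any of red_monitor, green_monitor above 0.012 m or angle between any of red_monitor, green_monitor's own z axis and vertical above 0.15 rad or distance of any of red_monitor, green_monitor from where it was at the start of the episode above 0.03 m).
It fails at once if a bystander is lifted, or moved more than 30 mm (height (world z) of any of peeler, timer, cups, tin above 0.015 m or distance of any of peeler, timer, cups, tin from where it was at the start of the episode above 0.03 m).
It also fails if it takes over 32 s, if anything falls off the work surface, if the arm or the gripper's body presses on something with over 40 N, if the wrist force passes 120 N, or if a joint passes its speed limit or range.

ROBOT

A 7-joint arm with a two-finger parallel gripper is mounted at the origin on a cart in front of the work surface, level with it; the furniture and walls round the work are solid. World frame = base frame: x ahead of the robot, y to its left, z up, the work surface at z = 0. Lengths are in m, angles in rad, forces in N, time in s.
With the tool pointing down it reaches from about 0.4 to 0.85 m from the base axis. Payload 4.5 kg.
Tool frame: the origin (TCP) lies on the centre line of the jaws, within the pads' length; the fingertips stand r.tip_extent ahead of it and the grasp point (between the pads) is the TCP (r.tip_extent is the distance from the TCP to the fingertips, in m); z points along the fingers, y is the line along which they close (so a half turn about z gives the same grasp; the last joint's range is limited). The gripper opens to 88 mm and grips with 3 to 60 N. Pads are 18 mm wide; open, the fingers measure 123 mm over their backs; the gripper's body (75 mm by 187 mm) begins 45 mm behind the grasp point.
Start: joints at [-1.23, 0.689, -0.195, 1.565, 0.157, 0.902, -0.215], TCP at [0.189, 0.596, 0.227] pointing down, gripper open.
Joint ranges: [-3.01, 3.01], [-0.46, 2.08], [-1.47, 1.51], [0.13, 2.56], [-1, 4.14], [0.04, 2.09], [-2.66, 2.66]. Speed limits (rad/s): [2.57, 2.57, 3.14, 3.14, 3.14, 3.14, 3.14].

INTERFACE

Orientations are given as a unit quaternion [x, y, z, w].
In Python, from plant import sensors, vision, finish_job, r gives the robot as it stands. The module is installed in compiled form; this text tells all that it offers.
- The arm moves only by the tool step_arm, never from a script. Its argument "steps" is a list of rows, each a list of 2 entries, a list of its own where there are three numbers: the shift along the tool's x, y, z in cm, then the turn, a rotation vector about the tool's x, y, z in degrees. A call has 1 to 12 rows; each row shifts and turns the commanded pose from where the row before left it, along the tool's axes as they then stand; what a row does not reach is not made up. A row lasts 1/8 s, in which the tool goes at most 62.5 mm and 10.7 degrees, less where a joint would pass 70% of its speed; a pose out of reach is approached as far as the arm can. A call with a gripper value outside its range is refused whole. "claw" is the opening, from -1 (shut) to 1 (fully open), set as the call begins (left out, the last holds). The fingers move at their own pace and stop on an object; "grip_force" is the grip in N (left out, the last holds). Time passes only in rows, so rows that do not move let the fingers close. It gives the time, the measured TCP pose, the force, the opening and the grip force at its end, in the units of the state.
- sensors.get_state(): the state, without advancing time (a new reading comes with each control period).
- vision.snapshot(name): name is "side" or "top" or "wrist"; returns a dict with "img" (480x640x3 uint8, red, green, blue), "fx", "fy", "cx", "cy" (pixels), "position" and "rotation" of the camera in the world. Camera axes: x right, y down, z forward; pixel columns grow to the right and rows downward; lengths in m; the calibration is good to about 2 mm. A picture is of the moment at which its call begins. There is no depth.
- finish_job(): hands the job in; it is judged then, once.
The state is a dict: "clock": time; "q": joint angles; "qd": joint speeds; "joint_torque": joint torques, N m; "tool_pos": TCP position; "eef_rot": TCP orientation; "contact_force": force on the tool from outside, world axes, zero at the start; "moment": the same for the moment, N m; "opening": opening from 0.0 (shut) to 1.0 (fully open); "finger_force": force on a finger pad.
Only numpy, scipy, OpenCV 4.12 (cv2) and the standard library are available. Lean on these libraries where they do the work, as an engineer would, in place of code of your own. Each camera call takes 0.05 s, during which the arm holds its last target. There are 200 camera calls.

## Working session

There is one attempt and no reset: what is moved stays moved. The work goes in short steps, Python scripts to look and compute and a tool call to move; the robot and the scene stay as the last step left them, time stands still between calls to the robot, and variables do not carry over. Pictures are saved under pics/ and viewed, at most 10 in all, crops included, and the job is handed in when it is done.

Besides the shell and the picture viewer there is one more tool, called by a JSON object that holds its "method" and its "body", one argument or row to a line. step_arm: Moves the arm, as the interface text tells. Its arguments: {"type":"object","properties":{"steps":{"type":"array"},"claw":{"type":"number"},"grip_force":{"type":"number"}},"required":["steps"]}

```bash
mkdir -p pics && python3 - <<'E'
from plant import sensors, vision, r
import cv2, pickle
d={}
for n in("top","side"):
    s=vision.snapshot(n); d[n]=s; cv2.imwrite(f"pics/{n}0.png",s["img"][:,:,::-1])
    print(n,s["fx"],s["cx"],s["cy"],s["position"],s["rotation"])
pickle.dump(d,open("d0.pkl","wb"))
st=sensors.get_state(); print(st["clock"],st["tool_pos"],st["eef_rot"],st["opening"],r.tip_extent)
E
```

```text
top 490.4591203176139 322.03261216520536 232.94128384221437 [ 0.43001769 -0.04568181  1.03167482] [-0.70453942  0.70596703 -0.02393036  0.06827957]
side 543.6646509371407 313.22853807506925 245.80308669261055 [0.45740757 0.90246404 0.63262516] [-0.04317727  0.87521114 -0.48108796  0.02637344]
0.1 [0.18860162 0.59524786 0.22662936] [ 1.52742296e-01  9.88265717e-01 -8.12348085e-04 -5.92910718e-05] 0.9972576470974631 0.019
```

View pics/top0.png

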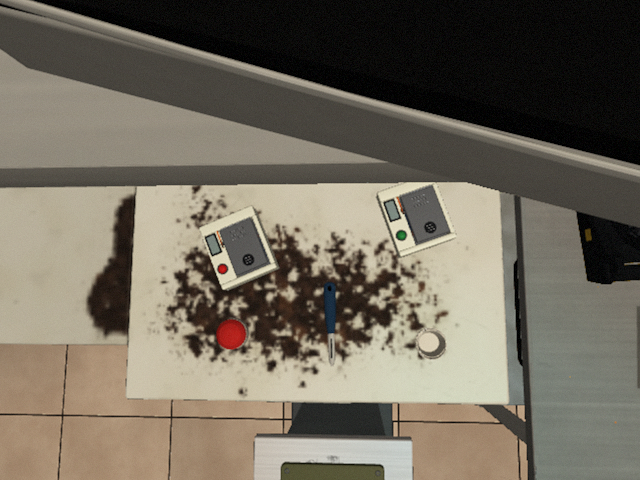

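View pics/side0.png

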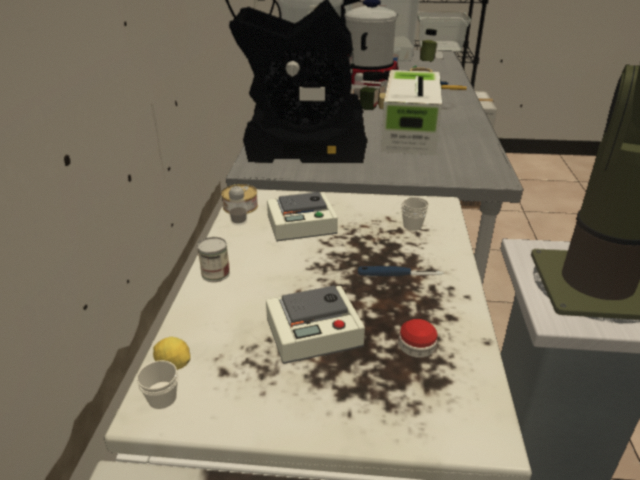

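The top view shows the red-lamp monitor at left (lamp at about 222,269; pad at 249,260) and the green one at right (pad at 431,228). The timer is at (231,334), the peeler at x≈331 and the cups at (431,344). The side view shows the red monitor in front (pad 330,297; lamp 339,324), the tin at (213,258) and the path from the left side clear.

```bash
cat > h.py <<'E'
import numpy as np, cv2
from scipy.spatial.transform import Rotation as R
def ray(s,p):
    d=np.array([(p[0]-s["cx"])/s["fx"],(p[1]-s["cy"])/s["fy"],1.]); d=R.from_quat(s["rotation"]).apply(d) if np.size(s["rotation"])==4 else np.array(s["rotation"])@d
    return np.array(s["position"]),d
def plane(s,p,z):
    o,d=ray(s,p); return o+d*(z-o[2])/d[2]
def blob(s,mask,near,rad):
    m=np.zeros(mask.shape,np.uint8); cv2.circle(m,near,rad,255,-1); m&=mask
    n,_,st,c=cv2.connectedComponentsWithStats(m); i=1+np.argmax(st[1:,4]); return c[i],st[i,4]
E
python3 - <<'E'
import pickle,cv2,numpy as np
from h import *
d=pickle.load(open("d0.pkl","rb"))
def red(s): 
    i=s["img"].astype(int); return ((i[...,0]>130)&(i[...,1]<70)&(i[...,2]<70)).astype(np.uint8)*255
def dark(s): return ((s["img"].max(2)<55)).astype(np.uint8)*255
for n,l,p,q in(("top",(222,269),(249,260),(231,334)),("side",(339,324),(330,297),(419,334))):
    s=d[n]
    a,na=blob(s,red(s),l,9); b,nb=blob(s,dark(s),p,9); t,nt=blob(s,red(s),q,25)
    print(n,a,na,plane(s,a,.05),b,nb,plane(s,b,.058),"timer",plane(s,t,.042))
T,S=d["top"],d["side"]
for nm,p,z in(("cornersFL",(225,290),.046),("RL",(198,223),.046),("RR",(253,206),.046),("FR",(279,269),.046),("grnpad",(431,228),.058)): print(nm,plane(T,p,z))
print("tin",plane(S,(213,245),.072))
st=__import__("plant").sensors.get_state(); print(R.from_quat(st["eef_rot"]).as_matrix().round(3))
E
```

```text
top [222.02222222 268.57777778] 45 [0.48741471 0.21947458 0.05      ] [247.90789474 259.11842105] 76 [0.50587347 0.16502045 0.058     ] timer [0.35408377 0.19903375 0.042     ]
side [338.78571429 323.45238095] 42 [0.48737605 0.22057127 0.05      ] [330.56 299.08] 25 [0.50484942 0.16791307 0.058     ] timer [0.35602694 0.21686363 0.042     ]
cornersFL [0.44428986 0.21317488 0.046     ]
RL [0.58197145 0.27375256 0.046     ]
RR [0.61660727 0.15939934 0.046     ]
FR [0.48661217 0.10355867 0.046     ]
grnpad [ 0.56659994 -0.2005287   0.058     ]
tin [0.74232931 0.03885613 0.072     ]
[[-0.953  0.302 -0.   ]
 [ 0.302  0.953 -0.002]
 [-0.    -0.002 -1.   ]]
```

{"method": "step_arm", "body": {
  "steps": [
    [[-3.6,-2.6,0],[0,0,0]],
    [[-3.6,-2.6,0],[0,0,0]],
    [[-3.6,-2.6,0],[0,0,0]],
    [[-3.6,-2.6,0],[0,0,0]],
    [[-3.6,-2.6,0],[0,0,0]],
    [[-3.6,-2.6,0],[0,0,0]],
    [[-3.6,-2.6,0],[0,0,0]],
    [[-3.6,-2.6,0],[0,0,0]],
    [[-3.6,-2.6,0],[0,0,0]],
    [[-3.6,-2.6,0],[0,0,0]],
    [[-3.6,-2.6,0],[0,0,0]],
    [[-3.6,-2.6,0],[0,0,0]]
  ],
  "claw": -1
}}

```text
clock: 1.6
tool_pos: [0.5069, 0.1666, 0.2271]
eef_rot: [0.153, 0.988, -0.0, -0.0]
contact_force: [-0.3, 0.2, -0.3]
opening: 0.004
finger_force: 0.0
```

```bash
cat > m.py <<'E'
from h import *
from plant import sensors,vision
def go(t):
    s=sensors.get_state(); M=R.from_quat(s["eef_rot"])
    print("clk",s["clock"],"pos",s["tool_pos"].round(4) if hasattr(s["tool_pos"],"round") else s["tool_pos"],"open",s["opening"],"F",np.round(s["contact_force"],2),"tool cm",(M.inv().apply(np.array(t)-s["tool_pos"])*100).round(2),"qz",M.as_matrix()[:,2].round(3))
E
python3 - <<'E'
from m import *
go([.505,.166,.10])
s=vision.snapshot("wrist"); cv2.imwrite("pics/w1.png",s["img"][:,:,::-1])
m=(s["img"].max(2)<55).astype(np.uint8)*255
n,_,st,c=cv2.connectedComponentsWithStats(m)
for i in range(1,n):
    if st[i,4]>60: print(c[i].round(1),st[i],plane(s,c[i],.058).round(4))
E
```

```text
clk 1.6 pos [0.5069 0.1666 0.2271] open 0.0038269866228249575 F [-0.25  0.25 -0.3 ] tool cm [ 0.16 -0.11 12.71] qz [-0.001 -0.    -1.   ]
[597.1  68.9] [591  62  14  16 135] [0.4591 0.4094 0.058 ]
[124.8 122.4] [113 105  22  33  79] [0.3834 0.0366 0.058 ]
[602.5 141.8] [591 130  25  28 342] [0.5173 0.4089 0.058 ]
[146.  159.3] [134 139  26  47  99] [0.4157 0.0401 0.058 ]
[149.5 198. ] [146 193   8  11  62] [0.4467 0.0285 0.058 ]
[408.  214.9] [389 196  44  46 101] [0.5294 0.2397 0.058 ]
[321.4 213.8] [310 203  24  23 257] [0.5054 0.1671 0.058 ]
[237.5 392.3] [  146   297   176   168 18219] [0.6606 0.0265 0.058 ]
[406.  388.2] [  323   297   171   161 17171] [0.7084 0.1947 0.058 ]
[  7.7 365.4] [  0 329  48  56 587] [ 0.5598 -0.1832  0.058 ]
[634.8 369.2] [626 343  14  42 296] [0.756  0.4219 0.058 ]
[ 95.1 378.8] [ 71 362  51  24 109] [ 0.601  -0.1066  0.058 ]
[551.7 383.6] [518 383  63   3  82] [0.7482 0.3392 0.058 ]
[ 18.7 452.3] [   0  421   48   59 2226] [ 0.6624 -0.2334  0.058 ]
[622.5 453. ] [ 597  421   43   59 1927] [0.8646 0.4027 0.058 ]
[269.5 479. ] [ 50 479 440   1 440] [0.7826 0.0174 0.058 ]
```

View pics/w1.png

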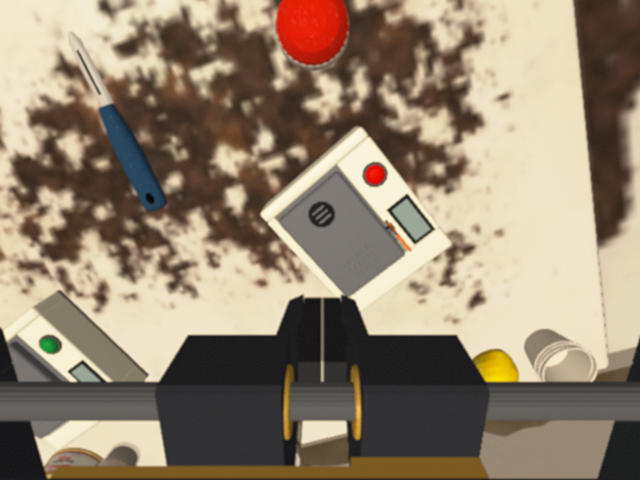

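The wrist view shows the red monitor's pad at (321,214), which casts to (0.505, 0.167), so the tool is directly above it. Nothing tall stands nearby, so I'm descending.

{"method": "step_arm", "body": {
  "steps": [
    [[0.2,0,3],[0,0,0]],
    [[0,0,4],[0,0,0]],
    [[0,0,4],[0,0,0]],
    [[0,0,2],[0,0,0]],
    [[0,0,1],[0,0,0]],
    [[0,0,0],[0,0,0]]
  ]
}}

```text
clock: 2.4
tool_pos: [0.5042, 0.1686, 0.087]
eef_rot: [0.153, 0.988, -0.0, -0.0]
contact_force: [-0.3, -0.1, 0.1]
opening: 0.0
finger_force: 0.0
```

{"method": "step_arm", "body": {
  "steps": [
    [[0,0,0.5],[0,0,0]],
    [[0,0,0.5],[0,0,0]],
    [[0,0,0.3],[0,0,0]]
  ]
}}

```text
clock: 2.78
tool_pos: [0.5046, 0.1686, 0.0743]
eef_rot: [0.153, 0.988, 0.0, 0.0]
contact_force: [1.0, 0.6, 0.4]
opening: 0.005
finger_force: 0.0
```

{"method": "step_arm", "body": {
  "steps": [
    [[0,0,0.2],[0,0,0]],
    [[0,0,0.2],[0,0,0]]
  ]
}}

```text
clock: 3.02
tool_pos: [0.5045, 0.1686, 0.0703]
eef_rot: [0.153, 0.988, 0.0, 0.0]
contact_force: [-0.9, 0.3, -0.5]
opening: 0.007
finger_force: 0.0
```

{"method": "step_arm", "body": {
  "steps": [
    [[0,0,0.15],[0,0,0]],
    [[0,0,0],[0,0,0]]
  ]
}}

```text
clock: 3.28
tool_pos: [0.5044, 0.1686, 0.0687]
eef_rot: [0.153, 0.988, -0.0, -0.0]
contact_force: [0.4, -0.9, -0.2]
opening: 0.004
finger_force: 0.0
```

```bash
python3 - <<'E'
from m import *
go([.5054,.167,.07])
s=vision.snapshot("side"); cv2.imwrite("pics/s2.png",cv2.resize(s["img"][240:380,230:420,::-1],None,fx=4,fy=4))
E
```

```text
clk 3.275 pos [0.5044 0.1686 0.0687] open 0.004256540087486596 F [ 0.43 -0.88 -0.16] tool cm [-0.15 -0.12 -0.13] qz [-0.  0. -1.]
```

View pics/s2.png

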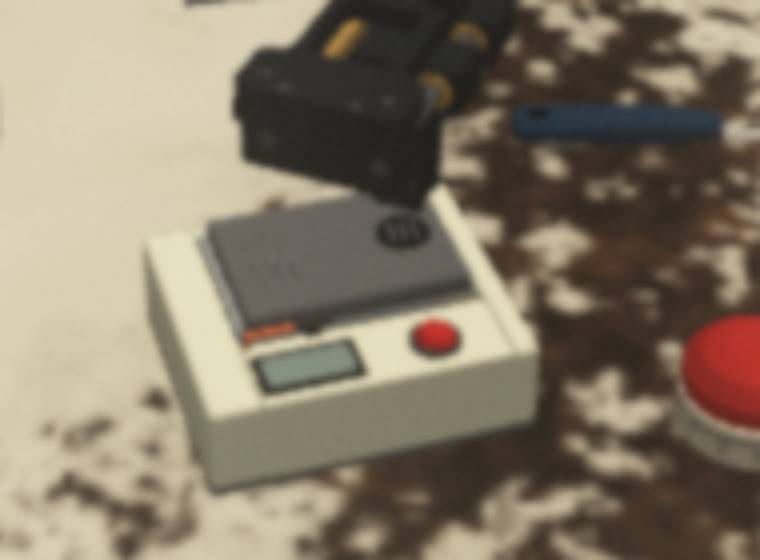

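The crop shows the pad uncovered and the hatch unpressed, with the gripper body just behind and above it. The fingertips are therefore higher or further back than the readings suggest, so I'm checking the projections.

```bash
python3 - <<'E'
from m import *
st=sensors.get_state(); M=R.from_quat(st["eef_rot"]); p=np.array(st["tool_pos"])
def proj(s,x):
    c=R.from_quat(s["rotation"]).inv().apply(x-np.array(s["position"])); return [round(float(v),1) for v in (s["fx"]*c[0]/c[2]+s["cx"],s["fy"]*c[1]/c[2]+s["cy"])]
S={n:vision.snapshot(n) for n in("wrist","side","top")}
for n,s in S.items():
    print(n,s["position"],"tip",proj(s,p+M.apply([0,0,.019])),"tcp",proj(s,p),"pad",proj(s,np.array([.505,.167,.058])), "bodyends",[proj(s,p+M.apply([a,b,-.045])) for a in(-.0375,.0375) for b in(-.0935,.0935)])
w=S["wrist"]["img"][:,:,::-1]; t=S["top"]["img"][160:310,150:350,::-1]
cv2.imwrite("pics/wt.png",np.hstack([cv2.resize(w,(400,300)),cv2.resize(t,(400,300))]))
E
```

```text
wrist [0.42671086 0.19346816 0.22653449] tip [321.1, 287.0] tcp [321.1, 304.4] pad [318.4, 296.0] bodyends [[74.6, 448.3], [567.0, 448.4], [26.9, 264.1], [614.5, 264.3]]
side [0.45740757 0.90246404 0.63262516] tip [330.7, 303.1] tcp [330.9, 294.3] pad [330.5, 298.7] bodyends [[331.1, 240.5], [286.1, 299.3], [370.7, 249.2], [331.3, 311.5]]
top [ 0.43001769 -0.04568181  1.03167482] tip [247.0, 260.2] tcp [245.0, 259.4] pad [246.9, 259.6] bodyends [[292.4, 253.5], [200.7, 224.6], [280.0, 291.6], [187.8, 261.7]]
```

View pics/wt.png

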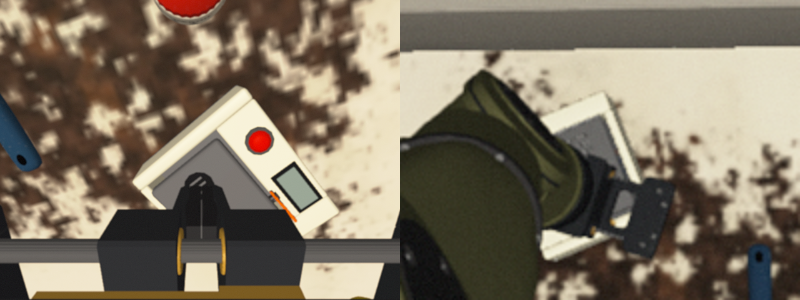

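The horizontal position agrees with the top view. The wrist and side views show the tips standing 10–20 mm higher than the readings imply, so I'll keep descending in small steps and watch the force.

{"method": "step_arm", "body": {
  "steps": [
    [[0,0,0.25],[0,0,0]],
    [[0,0,0.25],[0,0,0]]
  ]
}}

```text
clock: 3.72
tool_pos: [0.5044, 0.1686, 0.0637]
eef_rot: [0.153, 0.988, 0.0, 0.0]
contact_force: [-0.4, 0.2, 0.2]
opening: 0.004
finger_force: 0.0
```

{"method": "step_arm", "body": {
  "steps": [
    [[0,0,0.25],[0,0,0]],
    [[0,0,0.25],[0,0,0]]
  ]
}}

```text
clock: 3.98
tool_pos: [0.5044, 0.1686, 0.0586]
eef_rot: [0.153, 0.988, -0.0, -0.0]
contact_force: [-0.8, -1.0, -0.1]
opening: 0.006
finger_force: 0.0
```

```bash
python3 - <<'E'
from m import *
go([.5054,.167,.07])
s=vision.snapshot("side"); a=cv2.resize(s["img"][260:340,280:380,::-1],(400,320))
s=vision.snapshot("wrist"); b=cv2.resize(s["img"][200:360,220:420,::-1],(400,320))
cv2.imwrite("pics/sw3.png",np.hstack([a,b]))
E
```

```text
clk 3.975 pos [0.5044 0.1686 0.0586] open 0.006104467286265384 F [-0.8  -1.   -0.08] tool cm [-0.14 -0.12 -1.14] qz [-0.  0. -1.]
```

View pics/sw3.png

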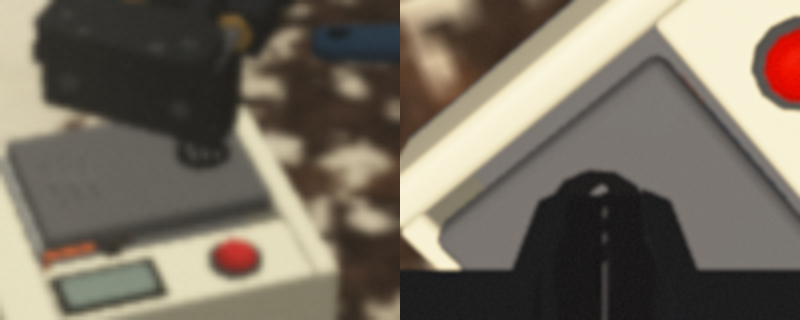

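The left crop shows the gripper body's lower edge just reaching the pad's far rim with the hatch still shut. The right crop shows the tips in front of the pad, with no contact yet, so I'm continuing down.

{"method": "step_arm", "body": {
  "steps": [
    [[0,0,0.25],[0,0,0]],
    [[0,0,0.25],[0,0,0]]
  ]
}}

```text
clock: 4.32
tool_pos: [0.5045, 0.1686, 0.0537]
eef_rot: [0.153, 0.988, 0.0, 0.0]
contact_force: [-0.4, 0.2, -0.2]
opening: 0.008
finger_force: 0.0
```

{"method": "step_arm", "body": {
  "steps": [
    [[0,0,0.25],[0,0,0]],
    [[0,0,0.25],[0,0,0]]
  ]
}}

```text
clock: 4.58
tool_pos: [0.5044, 0.1686, 0.0486]
eef_rot: [0.153, 0.988, 0.0, -0.0]
contact_force: [-0.2, -0.3, -0.2]
opening: 0.006
finger_force: 0.0
```

```bash
python3 - <<'E'
from m import *
go([.5054,.167,.07])
s=vision.snapshot("side"); a=cv2.resize(s["img"][250:340,270:380,::-1],(440,360),interpolation=cv2.INTER_CUBIC)
s=vision.snapshot("wrist"); b=cv2.resize(s["img"][200:400,220:420,::-1],(360,360)); print(s["position"])
cv2.imwrite("pics/sw4.png",np.hstack([a,b]))
E
```

```text
clk 4.575 pos [0.5044 0.1686 0.0486] open 0.005809247463877526 F [-0.16 -0.32 -0.2 ] tool cm [-0.14 -0.12 -2.14] qz [-0.  0. -1.]
[0.42660757 0.19344115 0.20613891]
```

View pics/sw4.png

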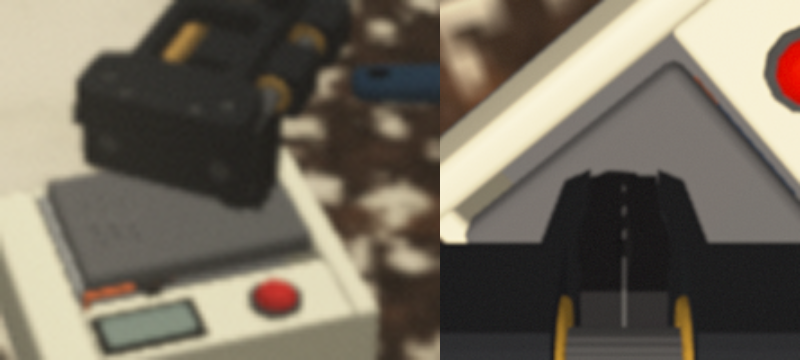

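The left crop shows the gripper now hiding the pad with the hatch still level. The right crop shows the tips over the pad's place. Contact should be close, so I'm going on in small steps.

{"method": "step_arm", "body": {
  "steps": [
    [[0,0,0.2],[0,0,0]],
    [[0,0,0.2],[0,0,0]]
  ]
}}

```text
clock: 4.92
tool_pos: [0.5043, 0.1685, 0.045]
eef_rot: [0.153, 0.988, -0.0, -0.0]
contact_force: [-0.7, 0.1, 3.5]
opening: 0.006
finger_force: 2.0
```

{"method": "step_arm", "body": {
  "steps": [
    [[0,0,0.2],[0,0,0]],
    [[0,0,0.2],[0,0,0]]
  ]
}}

```text
clock: 5.18
tool_pos: [0.504, 0.1683, 0.0408]
eef_rot: [0.153, 0.988, -0.0, -0.0]
contact_force: [-2.0, 0.0, 4.1]
opening: 0.004
finger_force: 2.0
```

Contact at last, at 3.5–4 N, which matches the hatch spring. I'll continue to the stop.

{"method": "step_arm", "body": {
  "steps": [
    [[0,0,0.15],[0,0,0]],
    [[0,0,0.15],[0,0,0]]
  ]
}}

```text
clock: 5.42
tool_pos: [0.5041, 0.1681, 0.0389]
eef_rot: [0.153, 0.988, -0.0, 0.0]
contact_force: [-6.0, -2.3, 22.8]
opening: 0.005
finger_force: 12.2
```

The stop is reached at 23 N. Letting go quickly, straight up.

{"method": "step_arm", "body": {
  "steps": [
    [[0,0,-4],[0,0,0]],
    [[0,0,-6],[0,0,0]],
    [[0,0,-6],[0,0,0]],
    [[0,0,-5],[0,0,0]],
    [[3,0,-2],[0,0,0]],
    [[4,0,0],[0,0,0]],
    [[4,0,0],[0,0,0]],
    [[0,0,0],[0,0,0]],
    [[0,0,0],[0,0,0]],
    [[0,0,0],[0,0,0]],
    [[0,0,0],[0,0,0]],
    [[0,0,0],[0,0,0]]
  ]
}}

```text
clock: 6.92
tool_pos: [0.3999, 0.2016, 0.2677]
eef_rot: [0.153, 0.988, 0.0, -0.0]
contact_force: [-0.5, -0.5, 0.5]
opening: 0.006
finger_force: 0.0
```

{"method": "step_arm", "body": {
  "steps": [
    [[0,0,0],[0,0,0]],
    [[0,0,0],[0,0,0]],
    [[0,0,0],[0,0,0]],
    [[0,0,0],[0,0,0]],
    [[0,0,0],[0,0,0]],
    [[0,0,0],[0,0,0]],
    [[0,0,0],[0,0,0]],
    [[0,0,0],[0,0,0]]
  ]
}}

```text
clock: 7.92
tool_pos: [0.3996, 0.2018, 0.2678]
eef_rot: [0.153, 0.988, 0.0, 0.0]
contact_force: [0.5, -0.4, 0.2]
opening: 0.007
finger_force: 0.0
```

```bash
python3 - <<'E'
from m import *
go([.5054,.167,.07])
s=vision.snapshot("side"); cv2.imwrite("pics/s5.png",s["img"][:,:,::-1])
E
```

```text
clk 7.925 pos [0.3996 0.2018 0.2678] open 0.006950093337277643 F [ 0.52 -0.4   0.17] tool cm [-11.14  -0.12  19.78] qz [ 0.  0. -1.]
```

View pics/s5.png

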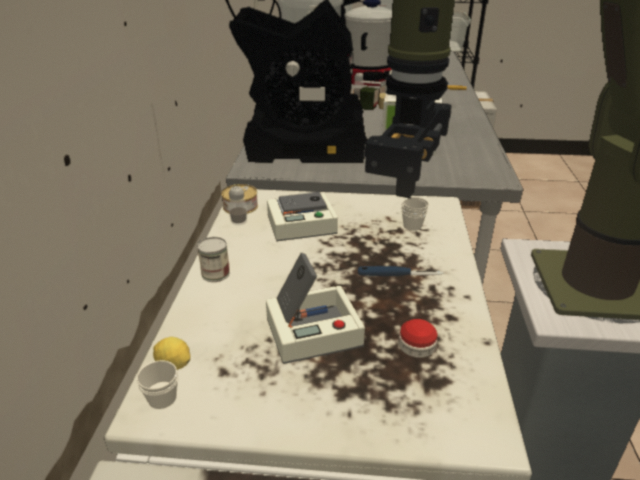

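The red monitor's hatch stands open (edge at 300,260) with the batteries visible. The green hatch is shut, everything else is in place, and the hand is well clear. It has stayed up for over a second, so I'm handing in.

```bash
python3 -c "
from plant import finish_job; print(finish_job())"
```

```text
the job is handed in; nothing more can be done
None
```

The red-lamp monitor's hatch popped open after one full press on its pad and was still up more than a second after the hand came away; in the last side view the green hatch was shut and nothing else looked moved, and the job is handed in.

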